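# Restock the front row of the supply rack in the order of the back row

## Task

Restock the rack: move the four containers from the carry tray into the front row of the rack, in the same order as the back row, so that each stands upright on the floor of the empty front compartment straight in front of its own kind (same shape and size). Set them down rather than dropping them, do not knock any over, and leave the containers in the back row where they are; the compartment in front of the glue bottle stays empty.

Things in the scene. Friction and masses are not known exactly. Their poses are not given: they have to be found in the camera images.
- tin_center (a point): new paint tin: round, bare steel, paper label, raised round lid. Body diameter 54 mm, 66 mm high; lid disc 40 mm wide on top, 70 mm over all. Point: its centre, 35 mm above its underside, z up. Stands loose in any of the tray's four compartments, its axes within 0.45 rad of the world's; 0.07 to 0.42 kg. Tray: floor 8 mm above the bench, 76 mm square compartments at 82 mm pitch, battens 12 mm high, end handles 47 mm.
- aerosol_center (a point): new spray can: the slimmest, round, paper label, white cap. Body diameter 38 mm for the lower 66 mm, then a dome and a 27 mm cap, 90 mm over all. Point: its centre, 45 mm above its underside, z up. Stands loose in any of the tray's four compartments, its axes within 0.45 rad of the world's; 0.07 to 0.42 kg.
- jar_center (a point): new square jar: white plastic body 48 by 48 mm, 60 mm high, sides square to its x and y; round grey lid 43 mm wide above, 80 mm over all. Point: its centre, 40 mm above its underside, z up. Stands loose in any of the tray's four compartments, its axes within 0.45 rad of the world's; 0.07 to 0.42 kg.
- oil_center (a point): new oblong tin: bare steel, paper label; body 30 mm in its x, 54 mm in its y, 72 mm high; white 18 mm screw cap on the +y half of the top, thin wire bail on the -y half; 86 mm over all. Point: its centre, 43 mm above its underside, z up. Stands loose in any of the tray's four compartments, its axes within 0.45 rad of the world's; 0.07 to 0.42 kg.
- old_tin: the paint tin already in the back row of the rack (any of the five lanes), twin of the new one in shape and size, loose. Origin at the centre of its underside, axes parallel to the rack's within 0.05 rad. The new one goes into the compartment straight in front of it (82 mm towards the rack's -x).
- old_aerosol: the spray can already in the back row of the rack (any of the five lanes), twin of the new one in shape and size, loose. Origin at the centre of its underside, axes parallel to the rack's within 0.05 rad. The new one goes into the compartment straight in front of it (82 mm towards the rack's -x).
- old_jar: the square jar already in the back row of the rack (any of the five lanes), twin of the new one in shape and size, loose. Origin at the centre of its underside, axes parallel to the rack's within 0.05 rad. The new one goes into the compartment straight in front of it (82 mm towards the rack's -x).
- old_oil: the oblong tin already in the back row of the rack (any of the five lanes), twin of the new one in shape and size, loose. Origin at the centre of its underside, axes parallel to the rack's within 0.05 rad. The new one goes into the compartment straight in front of it (82 mm towards the rack's -x).
- rack: stock rack of grey-painted plywood with pale battens, fixed. Origin: centre of the underside; x to its back, z up. Floors at z 12 mm; compartment centres at x -41 (front row, empty) and +41 mm (back row, the four twins and a glue bottle), y -164, -82, 0, 82, 164 mm; each 76 x 76 mm inside, battens between 12 mm above the floor. End boards (y +-217 mm) reach z 36 mm, rail along the back edge z 50 mm, its posts 56 mm.
- old_glue: round white glue bottle with a long grey nozzle, 44 mm in diameter, 90 mm high, loose in the one remaining back compartment of the rack; it has no twin in the tray, and the compartment in front of it stays empty. Origin at the centre of its underside. To be left where it is.
Mind the look-alikes: they are no part of the job. Leave any pink look-alike of the part that bears oil_center alone.

How it is judged:
By the outcome, as a careful person would: the job done as asked, in the order asked, and still so for the second after the job is handed in, with the robot touching nothing.
It also fails if it takes over 112 s, if anything falls off the work surface, if the arm or the gripper's body presses on something with over 40 N, if the wrist force passes 120 N, or if a joint passes its speed limit or range.

## Robot

A 6-joint arm with a two-finger parallel gripper is mounted at the origin on the work surface. World frame = base frame: x ahead of the robot, y to its left, z up, the work surface at z = 0. Lengths are in mm, angles in rad, forces in N, time in s.
With the tool pointing down it reaches from about 300 to 875 mm from the base axis. Payload 6.4 kg.
Tool frame: the origin (TCP) lies at the very end of the fingers, on their centre line; the grasp point (between the pads) lies 19 mm behind it (robot.pinch_z is the distance from the TCP to the grasp point, in mm); z points along the fingers, x is the direction in which the jaws open and shut, and the axes are right-handed (so a half turn about z gives the same grasp; the last joint's range is limited). The gripper opens to 88 mm and grips with 3 to 60 N. Pads are 18 mm wide; open, the fingers measure 123 mm over their backs; the gripper's body (75 mm by 187 mm) begins 45 mm behind the grasp point.
Start: joints at [0.942, 0.181, 1.607, -0, 1.354, -0.206], TCP at [235.922, 524.387, 238.714] pointing down, gripper open.
Joint ranges: [-2.99, 2.99], [-0.89, 2.07], [0.3, 2.58], [-1.14, 4.28], [0, 2.63], [-3.12, 3.12]. Speed limits (rad/s): [2.57, 2.57, 3.01, 3.14, 3.14, 3.14].

## Interface

Orientations are given as a unit quaternion [x, y, z, w].
In Python, from station import robot, viewer gives the robot as it stands. The module is installed in compiled form; this text tells all that it offers.
- The arm moves only by the tool arm_command, never from a script. Its argument "steps" is text: rows parted by semicolons, each of 6 numbers parted by spaces: the shift along the world's x, y, z in m, then the turn, a rotation vector about the world's x, y, z in rad. A call has exactly 8 rows; each row is the pose to reach, as a shift and turn from the pose measured when the call began; what a row does not reach only later rows make up. A row lasts 1/8 s, in which the tool goes at most 62.5 mm and 10.7 degrees, less where a joint would pass 70% of its speed; a pose out of reach is approached as far as the arm can. A call with a gripper value outside its range is refused whole. "fingers" is the opening, from 0 (shut) to 1 (fully open), set as the call begins (left out, the last holds). The fingers move at their own pace and stop on an object; "squeeze" is the grip in N (left out, the last holds). Time passes only in rows, so rows that repeat a pose let the fingers close, or fill a call up. It gives the time, the measured TCP pose, the force and the opening at its end, in the units of the state.
- robot.sense(): the state, without advancing time (a new reading comes with each control period).
- viewer.get_image(name): name is "side" or "top"; returns the picture (420x560x3 uint8, red, green, blue); there is no depth.
- viewer.camera_params(name): a dict with "fx", "fy", "cx", "cy" (pixels), "k1" (the pictures are not rectified: a ray, as slopes to the right and down, at radius r is drawn at 1 + k1 r^2 times it, then the intrinsics apply), "world_to_cam" (4x4, takes a point from world to camera coordinates). Camera axes: x right, y up, looking along -z (the intrinsics and any distortion apply to the point x, -y, -z); pixel columns grow to the right and rows downward; lengths in mm; the calibration is good to about 2 mm. A picture is of the moment at which its call begins. camera_params takes no time and is no camera call.
- robot.hand_in(): hands the job in, once; it reports no verdict.
Trained networks look in the newest picture that a camera, given by its name, has taken for a name from the list of things; names that differ only in an ending like _2 or _b are one class to them, and where a whole thing is asked for, a point or a joint stands for the part that bears it (a point fixed in the world has none). Each returns a list of dicts, best first, with "p" (0 to 1); they miss things now and then, are a little off and sometimes report something else, mostly with a low value. They report only what shows in the picture. A call takes as long as a camera call. They do not tell look-alikes from the thing itself.
- viewer.boxes_of(camera, name): "bbox" ([left, top, width, height] in pixels, round what is visible of it).
- viewer.cut_out(camera, name): "region" (420x560 bool, what is visible of it) and "bbox" ([left, top, width, height] in pixels, round what is visible of it).
- viewer.tip_of(camera, name): "location" ([column, row] in pixels: a listed point, or the origin of a listed thing).
The state is a dict: "time_s": time; "joint_pos": joint angles; "qvel": joint speeds; "effort": joint torques, N m; "eef_pos": TCP position; "ee_rot": TCP orientation; "wrist_force": force on the tool from outside, world axes, zero at the start; "wrist_torque": the same for the moment, N m; "finger_gap": opening from 0.0 (shut) to 1.0 (fully open).
Only numpy, scipy, OpenCV 4.12 (cv2) and the standard library are available. Lean on these libraries where they do the work, as an engineer would, in place of code of your own. Each camera call takes 0.05 s, during which the arm holds its last target. There are 200 camera calls.

## Working session

There is one attempt and no reset: what is moved stays moved. The work goes in short steps, Python scripts to look and compute and a tool call to move; the robot and the scene stay as the last step left them, time stands still between calls to the robot, and variables do not carry over. Pictures are saved under pics/ and viewed, about 12 in all and at most 16, crops included, and the job is handed in when it is done.

Besides the shell and the picture viewer there is one more tool, called as name(argument=value, ...) on one line, values as JSON. arm_command: Moves the arm, as the interface text tells. Its arguments: {"type":"object","properties":{"steps":{"type":"string"},"fingers":{"type":"number"},"squeeze":{"type":"number"}},"required":["steps"]}

```bash
mkdir -p pics
cat > h.py <<'E'
import numpy as np,cv2
from station import robot,viewer
def ray(cam,uv):
    p=viewer.camera_params(cam);M=np.array(p["world_to_cam"])
    d=np.array([(uv[0]-p["cx"])/p["fx"],(uv[1]-p["cy"])/p["fy"]]);s=d.copy()
    for _ in range(20): s=d/(1+p["k1"]*(s@s))
    R=M[:3,:3];o=-R.T@M[:3,3]
    return o,R.T@np.array([s[0],-s[1],-1])
def at_z(cam,uv,z):
    o,d=ray(cam,uv);return o+d*(z-o[2])/d[2]
def proj(cam,P):
    p=viewer.camera_params(cam);M=np.array(p["world_to_cam"])
    q=M[:3,:3]@np.array(P,float)+M[:3,3];s=np.array([q[0],-q[1]])/-q[2];s=s*(1+p["k1"]*(s@s))
    return np.array([s[0]*p["fx"]+p["cx"],s[1]*p["fy"]+p["cy"]])
def tri(uvs,uvt):
    a,b=ray("side",uvs);c,d=ray("top",uvt)
    t=np.linalg.lstsq(np.stack([b,-d],1),c-a,rcond=None)[0]
    p,q=a+b*t[0],c+d*t[1];return (p+q)/2,np.linalg.norm(p-q)
def save(cam,n,im=None):
    im=viewer.get_image(cam) if im is None else im
    cv2.imwrite(f"pics/{n}.png",im[:,:,::-1]);return im
E
python3 - <<'E'
from h import *
np.set_printoptions(precision=1,suppress=True)
for c in("side","top"):
    save(c,c+"0");p=viewer.camera_params(c);o,d=ray(c,(280,210));print(c,o,d,p["fx"],p["k1"])
H=dict(tin_center=43,aerosol_center=53,jar_center=48,oil_center=51,old_tin=12,old_aerosol=12,old_jar=12,old_oil=12,old_glue=12,rack=0)
for n,z in H.items():
    T={}
    for c in("top","side"):
        T[c]=viewer.tip_of(c,n)[:3]
        for r in T[c]: print(n,c,np.array(r["location"]),round(r["p"],2),at_z(c,r["location"],z))
print(robot.sense()["ee_rot"],robot.sense()["time_s"])
E
```

```text
side [479.3 565.8 721.4] [ 0.1 -0.6 -0.8] 409.218508352011 -0.02219272358691457
top [407.5 -11.3 936.8] [ 0.2 -0.  -1. ] 434.997325376169 0.03384948415635405
tin_center top [310.7 247.1] 0.94 [478.7 -90.   43. ]
tin_center side [322.2 188.2] 0.56 [484.2 -85.3  43. ]
aerosol_center top [268.7 246.8] 0.89 [478.6  -3.9  53. ]
aerosol_center top [203.8 135.4] 0.57 [714.3 133.8  53. ]
aerosol_center side [322.8 211.9] 0.59 [478.2  -5.9  53. ]
jar_center top [193.5 253.1] 0.77 [466.5 148.7  48. ]
jar_center top [314.8 141.8] 0.67 [ 702.3 -101.6   48. ]
jar_center top [166.9 132.8] 0.45 [721.4 212.8  48. ]
jar_center side [327.4 270.8] 0.73 [459.7 137.2  48. ]
oil_center top [229.4 253.4] 0.76 [465.5  75.7  51. ]
oil_center top [246.  314.1] 0.67 [346.1  40.8  51. ]
oil_center side [323.9 243.5] 0.83 [470.5  75.6  51. ]
oil_center side [385.9 236.7] 0.65 [346.2  44.   51. ]
old_tin top [164.2 135. ] 0.79 [729.1 227.6  12. ]
old_tin top [312.1 246.3] 0.44 [482.9 -95.7  12. ]
old_tin side [180.2 306.2] 0.61 [733.4 226.6  12. ]
old_aerosol top [316.5 140.8] 0.72 [ 716.5 -109.1   12. ]
old_aerosol top [273.5 249. ] 0.65 [477.2 -13.7  12. ]
old_aerosol side [225.1 185. ] 0.7 [718.  -99.5  12. ]
old_aerosol side [324.7 274.6] 0.18 [463.5 123.9  12. ]
old_jar top [205.4 135. ] 0.86 [729.4 137.   12. ]
old_jar top [190.5 252.6] 0.58 [469.9 161.5  12. ]
old_jar top [276.9 137.5] 0.22 [724.1 -21.3  12. ]
old_jar side [192.6 272.2] 0.56 [730.1 149.7  12. ]
old_oil top [237.3 137.6] 0.77 [723.6  66.4  12. ]
old_oil side [210.5 242.6] 0.84 [711.7  72.7  12. ]
old_glue top [276.  136.7] 0.9 [725.9 -19.4  12. ]
old_glue side [217.  210.5] 0.9 [718.7 -17.8  12. ]
rack side [228.1 242. ] 0.7 [677.6  58.3   0. ]
[ 0.8  0.5 -0.   0. ] 1.1
```

View pics/top0.png

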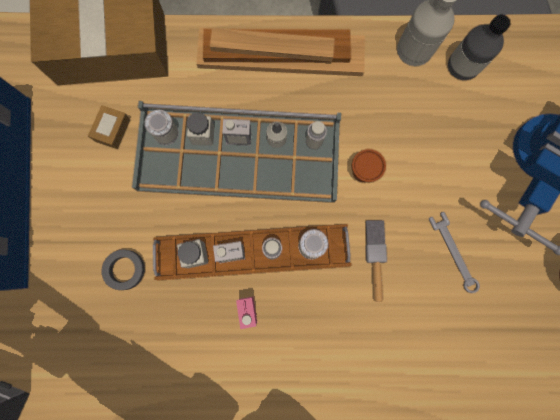

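View pics/side0.png

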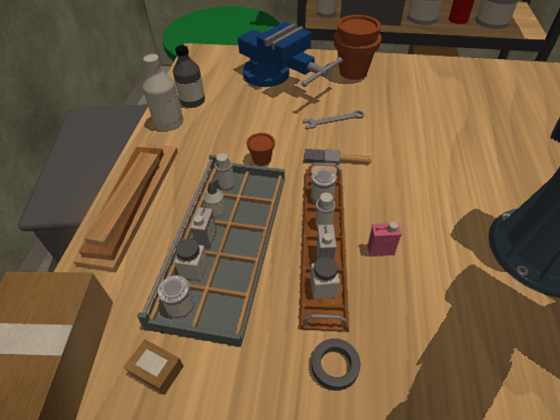

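```bash
cat > fit.py <<'E'
from h import *
from scipy.optimize import minimize
def circ(r,z,n=24,c=(0,0)):
    a=np.arange(n)*2*np.pi/n;return [(c[0]+r*np.cos(t),c[1]+r*np.sin(t),z) for t in a]
def box(a,b,z0,z1): return [(i*a/2,j*b/2,z) for i in(-1,1) for j in(-1,1) for z in(z0,z1)]
MOD=dict(tin=[circ(27,0)+circ(27,66),circ(20,66)+circ(20,70)],aerosol=[circ(19,0)+circ(19,66),circ(19,66)+circ(13.5,75),circ(13.5,75)+circ(13.5,90)],
 jar=[box(48,48,0,60),circ(21.5,60)+circ(21.5,80)],oil=[box(30,54,0,72),circ(9,72,c=(0,13))+circ(9,86,c=(0,13))])
S=4
def sil(cam,kind,x,y,z,th):
    m=np.zeros((420*S,560*S),np.uint8);c,s=np.cos(th),np.sin(th)
    for part in MOD[kind]:
        q=[proj(cam,(x+c*a-s*b,y+s*a+c*b,z+h)) for a,b,h in part]
        cv2.fillConvexPoly(m,cv2.convexHull((np.array(q)*S+S/2).round().astype(np.int32)),1)
    return cv2.resize(m.astype(np.float32),(560,420),interpolation=cv2.INTER_AREA)
def fit(kind,name,z,guess,cams=("top","side"),yaw=True):
    R={}
    for c in cams:
        for r in viewer.cut_out(c,name):
            ctr=np.argwhere(r["region"]).mean(0)[::-1]
            if np.linalg.norm(at_z(c,ctr,z+35)[:2]-guess[:2])<45: R[c]=r["region"].astype(np.float32);break
    def f(v,cs):
        e=0
        for c in cs:
            s=sil(c,kind,v[0],v[1],z,v[2]/40 if yaw else 0);e+=np.abs(s-R[c]).sum()/R[c].sum()
        return e
    out={}
    for cs in [tuple(R)]+[(c,) for c in R]:
        b=None
        for t0 in ([-.3,0,.3] if yaw else [0]):
            x0=[guess[0],guess[1],t0*40]
            r=minimize(f,x0,args=(cs,),method="Nelder-Mead",options=dict(initial_simplex=[x0,[x0[0]+8,x0[1],x0[2]],[x0[0],x0[1]+8,x0[2]],[x0[0],x0[1],x0[2]+8]],xatol=.2,fatol=1e-3,maxiter=90))
            if b is None or r.fun<b.fun:b=r
        out["+".join(cs)]=(b.x[:2].round(1),round(b.x[2]/40,3),round(b.fun/len(cs),3))
    return out
E
python3 - <<'E'
from fit import *
im=viewer.get_image("top")
cv2.imwrite("pics/crop.png",cv2.resize(im[95:290,125:355],None,fx=3.4,fy=3.0,interpolation=cv2.INTER_CUBIC)[:,:,::-1])
G=dict(tin=(481,-88),aerosol=(478,-5),jar=(463,143),oil=(468,76))
for k,g in G.items(): print(k,fit(k,k+"_center",8,np.array(g),yaw=k in("jar","oil")))
G=dict(tin=(731,227),aerosol=(717,-104),jar=(730,143),oil=(718,69))
for k,g in G.items(): print("old",k,fit(k,"old_"+k,12,np.array(g),yaw=k in("jar","oil")))
E
```

```text
Traceback (most recent call last):
  File "fit.py", line 31, in fit
    r=minimize(f,x0,args=(cs,),method="Nelder-Mead",options=dict(initial_simplex=[x0,[x0[0]+8,x0[1],x0[2]],[x0[0],x0[1]+8,x0[2]],[x0[0],x0[1],x0[2]+8]],xatol=.2,fatol=1e-3,maxiter=90))
  File "fit.py", line 24, in f
    s=sil(c,kind,v[0],v[1],z,v[2]/40 if yaw else 0);e+=np.abs(s-R[c]).sum()/R[c].sum()
  File "fit.py", line 12, in sil
    q=[proj(cam,(x+c*a-s*b,y+s*a+c*b,z+h)) for a,b,h in part]
       ~~~~^^^^^^^^^^^^^^^^^^^^^^^^^^^^^^^
  File "h.py", line 12, in proj
    p=viewer.camera_params(cam);M=np.array(p["world_to_cam"])
ValueError: time passes only in moves, steps and waits
```

View pics/crop.png

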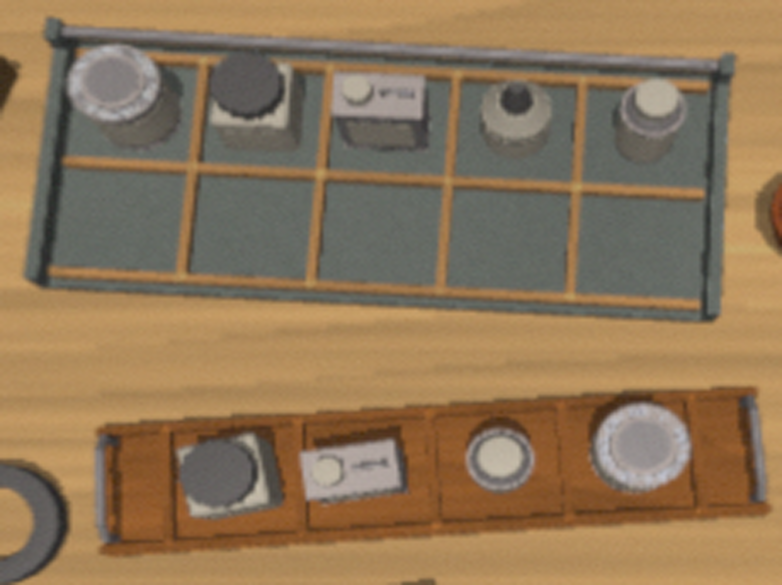

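```bash
sed -i 's/^def ray/CP={c:viewer.camera_params(c) for c in("side","top")}\ndef ray/; s/p=viewer.camera_params(cam)/p=CP[cam]/' h.py
python3 - <<'E'
from fit import *
np.set_printoptions(precision=1,suppress=True)
px=[[(206,60),(331,67),(456,74),(581,80)],[(198,170),(322,176),(449,182),(577,188)],[(183,276),(312,283),(441,290),(571,296)]]
W=[];L=[]
for i,X in enumerate((82,0,-82)):
    for j,Y in enumerate((123,41,-41,-123)):
        u=px[i][j];W.append(at_z("top",(u[0]/3.4+124.6,u[1]/3+94.7),24)[:2]);L.append((X,Y))
W=np.array(W);L=np.array(L,float)
A=W-W.mean(0);B=L-L.mean(0);th=np.arctan2((B[:,0]*A[:,1]-B[:,1]*A[:,0]).sum(),(A*B).sum())
R=np.array([[np.cos(th),-np.sin(th)],[np.sin(th),np.cos(th)]]);o=W.mean(0)-R@L.mean(0)
print("rack",o,th,"res",(W-(L@R.T+o)).round(1).tolist())
for y in(164,82,0,-82,-164): print(y,R@[-41,y]+o,R@[41,y]+o)
G=dict(tin=(481,-88),aerosol=(478,-5),jar=(463,143),oil=(468,76))
for k,g in G.items(): print(k,fit(k,k+"_center",8,np.array(g),yaw=k in("jar","oil")))
G=dict(tin=(731,227),aerosol=(717,-104),jar=(730,143),oil=(718,69))
for k,g in G.items(): print("old",k,fit(k,"old_"+k,12,np.array(g),yaw=k in("jar","oil")))
print(robot.sense())
E
```

```text
rack [682.7  63.2] -0.056115102504242814 res [[0.2, -0.9], [-0.2, 0.2], [-0.7, 1.1], [-0.6, 2.0], [-1.5, -3.1], [-1.2, -0.2], [-1.0, 0.6], [-0.8, 0.6], [1.9, -1.0], [1.5, -0.2], [1.0, 0.5], [1.3, 0.5]]
164 [650.9 229.3] [732.8 224.7]
82 [646.3 147.4] [728.2 142.8]
0 [641.7  65.5] [723.6  60.9]
-82 [637.1 -16.4] [719. -21.]
-164 [632.5 -98.2] [ 714.4 -102.8]
tin {'top+side': (array([483.4, -92.8]), np.float64(0.179), np.float64(0.178)), 'top': (array([484.3, -92. ]), np.float64(0.016), np.float64(0.041)), 'side': (array([483. , -96.3]), np.float64(0.081), np.float64(0.262))}
aerosol {'top+side': (array([474.3,  -9.8]), np.float64(0.176), np.float64(0.153)), 'top': (array([474.8,  -9.3]), np.float64(0.124), np.float64(0.059)), 'side': (array([473.8, -17.3]), np.float64(0.052), np.float64(0.217))}
jar {'top+side': (array([465. , 152.2]), np.float64(0.176), np.float64(0.075)), 'top': (array([465.8, 152.4]), np.float64(0.184), np.float64(0.089)), 'side': (array([464.6, 152.1]), np.float64(0.196), np.float64(0.048))}
oil {'top+side': (array([467. ,  76.3]), np.float64(0.13), np.float64(0.1
[... 597 characters left out ...]
(0.077))}
old jar {'side': (array([729.4, 143.2]), np.float64(0.017), np.float64(0.071))}
old oil {'top+side': (array([721.8,  64.1]), np.float64(-0.024), np.float64(0.094)), 'top': (array([723.2,  64.9]), np.float64(-0.033), np.float64(0.083)), 'side': (array([721.4,  64.1]), np.float64(-0.013), np.float64(0.088))}
{'time_s': 2.05, 'joint_pos': array([ 0.9,  0.2,  1.6, -0. ,  1.4, -0.2]), 'qvel': array([-0., -0.,  0.,  0., -0.,  0.]), 'effort': array([  0. , -43.4, -34.2,   0.1,   0. ,  -0. ]), 'eef_pos': array([235.9, 524.4, 238.7]), 'ee_rot': array([ 0.8,  0.5, -0. ,  0. ]), 'wrist_force': array([-0.1,  0.2, -0.5]), 'wrist_torque': array([ 0.,  0., -0.]), 'finger_gap': 0.9987637681840728}
```

Run:
```python
from h import *
from scipy.spatial.transform import Rotation as R
s=robot.sense();M=R.from_quat(s["ee_rot"]).as_matrix();print(M.round(3),np.arctan2(M[1,0],M[0,0]))
```

```text
[[ 0.41   0.912 -0.   ]
 [ 0.912 -0.41  -0.   ]
 [-0.     0.    -1.   ]] 1.1480112648501575
```

arm_command(steps="0.029 -0.047 0 0 0 -0.12; 0.058 -0.094 0 0 0 -0.24; 0.087 -0.14 -0.01 0 0 -0.36; 0.115 -0.187 -0.02 0 0 -0.48; 0.144 -0.234 -0.035 0 0 -0.6; 0.172 -0.28 -0.05 0 0 -0.72; 0.2 -0.327 -0.065 0 0 -0.85; 0.229 -0.3724 -0.079 0 0 -0.968", fingers=1, squeeze=30)

```text
time_s: 3.05
eef_pos: [465.7, 150.3, 159.5]
ee_rot: [0.996, 0.088, 0.0, -0.0]
wrist_force: [0.4, -0.0, 0.4]
finger_gap: 1.0
```

arm_command(steps="-0.0007 0.0017 -0.025 0 0 0.004; -0.0007 0.0017 -0.05 0 0 0.004; -0.0007 0.0017 -0.075 0 0 0.004; -0.0007 0.0017 -0.095 0 0 0.004; -0.0007 0.0017 -0.11 0 0 0.004; -0.0007 0.0017 -0.118 0 0 0.004; -0.0007 0.0017 -0.1225 0 0 0.004; -0.0007 0.0017 -0.1225 0 0 0.004")

```text
time_s: 4.05
eef_pos: [465.2, 152.1, 37.2]
ee_rot: [0.996, 0.09, 0.001, -0.0]
wrist_force: [-0.8, -0.0, -0.1]
finger_gap: 1.001
```

Run:
```python
from h import *
s=robot.sense();print(s["eef_pos"],s["wrist_force"],s["time_s"])
a=save("side","t");cv2.imwrite("pics/s1.png",cv2.resize(a[120:340,180:440],None,fx=2.8,fy=2.6)[:,:,::-1])
```

```text
[465.23605008 152.09737392  37.20454015] [-0.83287992 -0.00945124 -0.08228167] 4.05
```

View pics/s1.png

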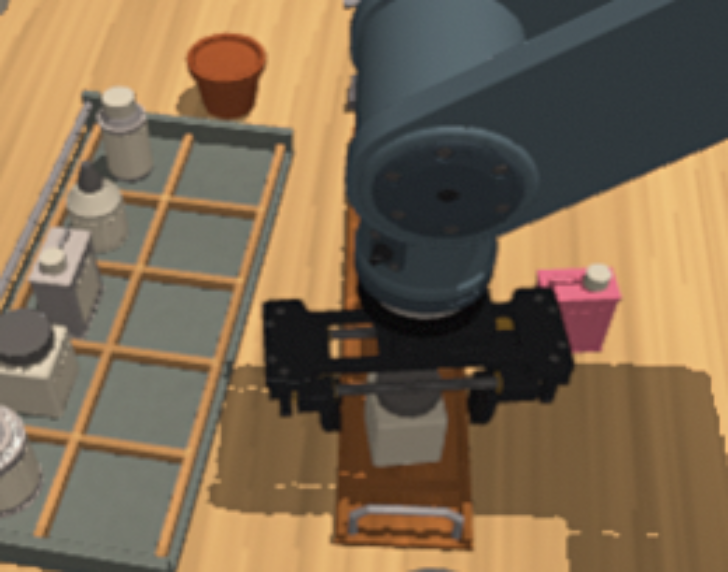

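The gripper straddles the jar, with one finger on each side (crop about 330,400 and 485,400) and clear of everything else. I'm closing now.

arm_command(steps="0 0 0 0 0 0; 0 0 0 0 0 0; 0 0 0 0 0 0; 0 0 0 0 0 0; 0 0 0 0 0 0; 0 0 0 0 0 0; 0 0 0 0 0 0; 0 0 0 0 0 0", fingers=0)

```text
time_s: 5.1
eef_pos: [465.4, 152.1, 37.5]
ee_rot: [0.996, 0.09, 0.001, -0.0]
wrist_force: [-1.2, -0.5, 1.5]
finger_gap: 0.543
```

arm_command(steps="0 0 0.02 0 0 0; 0 0 0.055 0 0 0; 0.01 0 0.09 0 0 0; 0.045 -0.001 0.11 0 0 -0.06; 0.09 -0.002 0.11 0 0 -0.12; 0.13 -0.003 0.11 0 0 -0.18; 0.16 -0.004 0.11 0 0 -0.236; 0.179 -0.0047 0.11 0 0 -0.236")

```text
time_s: 6.1
eef_pos: [645.3, 147.1, 146.4]
ee_rot: [1.0, -0.029, 0.0, 0.0]
wrist_force: [-0.3, 1.0, -1.4]
finger_gap: 0.543
```

arm_command(steps="-0.001 0.0003 -0.03 0 0 0; -0.001 0.0003 -0.06 0 0 0; -0.001 0.0003 -0.08 0 0 0; -0.001 0.0003 -0.09 0 0 0; -0.001 0.0003 -0.098 0 0 0; -0.001 0.0003 -0.102 0 0 0; -0.001 0.0003 -0.104 0 0 0; -0.001 0.0003 -0.1055 0 0 0")

```text
time_s: 7.1
eef_pos: [644.7, 147.4, 41.5]
ee_rot: [1.0, -0.029, 0.001, 0.0]
wrist_force: [-0.8, -0.0, 13.0]
finger_gap: 0.545
```

arm_command(steps="0 0 0 0 0 0; 0 0 0 0 0 0; 0 0 0 0 0 0; 0 0 0.01 0 0 0; 0 0 0.035 0 0 0; 0 0 0.07 0 0 0; 0 0 0.1 0 0 0; 0 0 0.12 0 0 0", fingers=0.7)

```text
time_s: 8.1
eef_pos: [645.5, 147.5, 164.1]
ee_rot: [1.0, -0.028, 0.002, -0.0]
wrist_force: [-0.6, 0.6, 0.1]
finger_gap: 0.7
```

arm_command(steps="-0.025 -0.01 0 0 0 0.03; -0.055 -0.022 0 0 0 0.06; -0.09 -0.036 0 0 0 0.1; -0.125 -0.05 0 0 0 0.14; -0.15 -0.06 0 0 0 0.17; -0.17 -0.068 0 0 0 0.196; -0.178 -0.071 -0.01 0 0 0.196; -0.178 -0.071 -0.03 0 0 0.196", fingers=0.85)

```text
time_s: 9.1
eef_pos: [467.9, 76.4, 134.2]
ee_rot: [0.998, 0.069, 0.003, -0.0]
wrist_force: [0.5, 0.1, -0.2]
finger_gap: 0.849
```

Run:
```python
from fit import *
print(fit("jar","jar_center",12,np.array((645,147))))
s=robot.sense();print(s["eef_pos"],s["ee_rot"])
a=save("side","t");cv2.imwrite("pics/s2.png",cv2.resize(a[120:340,140:400],None,fx=2.8,fy=2.6)[:,:,::-1])
```

```text
{'': (array([645., 147.]), np.float64(-0.3), np.float64(nan))}
[465.98196175  76.66865106 131.91923349] [ 9.97611218e-01  6.90761423e-02  8.98867937e-05 -5.80038630e-04]fit.py:33: RuntimeWarning: invalid value encountered in scalar divide
  out["+".join(cs)]=(b.x[:2].round(1),round(b.x[2]/40,3),round(b.fun/len(cs),3))
```

View pics/s2.png

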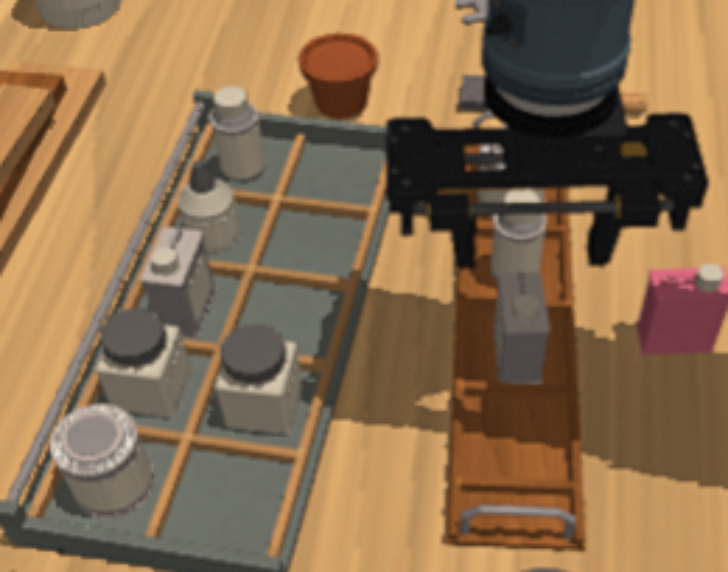

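The jar stands upright in the lane-2 front compartment, straight in front of its twin (crop 257,380). The oil tin lies between the open fingers.

arm_command(steps="0.0015 0 -0.02 0 0 0; 0.0015 0 -0.04 0 0 0; 0.0015 0 -0.06 0 0 0; 0.0015 0 -0.075 0 0 0; 0.0015 0 -0.083 0 0 0; 0.0015 0 -0.087 0 0 0; 0.0015 0 -0.089 0 0 0; 0.0015 0 -0.089 0 0 0")

```text
time_s: 10.25
eef_pos: [468.5, 76.6, 44.2]
ee_rot: [0.998, 0.069, 0.001, -0.0]
wrist_force: [-0.5, -0.9, -0.2]
finger_gap: 0.849
```

arm_command(steps="0 0 0 0 0 0; 0 0 0 0 0 0; 0 0 0 0 0 0; 0 0 0 0 0 0; 0 0 0 0 0 0; 0 0 0 0 0 0; 0 0 0 0 0 0; 0 0 0 0 0 0", fingers=0)

```text
time_s: 11.25
eef_pos: [468.5, 76.6, 44.2]
ee_rot: [0.998, 0.069, 0.001, -0.0]
wrist_force: [-1.0, 0.9, 0.7]
finger_gap: 0.338
```

arm_command(steps="0 0 0.02 0 0 0; 0 0 0.055 0 0 0; 0.01 0 0.09 0 0 0; 0.045 -0.003 0.11 0 0 -0.05; 0.09 -0.006 0.11 0 0 -0.1; 0.13 -0.009 0.11 0 0 -0.15; 0.158 -0.011 0.11 0 0 -0.194; 0.172 -0.011 0.11 0 0 -0.194")

```text
time_s: 12.25
eef_pos: [641.5, 65.4, 153.4]
ee_rot: [1.0, -0.028, 0.001, -0.0]
wrist_force: [0.0, -0.8, -1.3]
finger_gap: 0.339
```

arm_command(steps="-0.001 0 -0.03 0 0 0; -0.001 0 -0.06 0 0 0; -0.001 0 -0.08 0 0 0; -0.001 0 -0.09 0 0 0; -0.001 0 -0.098 0 0 0; -0.001 0 -0.102 0 0 0; -0.001 0 -0.104 0 0 0; -0.001 0 -0.1052 0 0 0")

```text
time_s: 13.25
eef_pos: [640.9, 65.4, 48.8]
ee_rot: [1.0, -0.028, 0.001, -0.0]
wrist_force: [0.2, -0.8, -2.1]
finger_gap: 0.337
```

arm_command(steps="0 0 -0.0003 0 0 0; 0 0 -0.0006 0 0 0; 0 0 -0.0008 0 0 0; 0 0 -0.001 0 0 0; 0 0 -0.001 0 0 0; 0 0 -0.001 0 0 0; 0 0 -0.001 0 0 0; 0 0 -0.001 0 0 0")

```text
time_s: 14.25
eef_pos: [641.1, 65.3, 48.2]
ee_rot: [1.0, -0.028, 0.001, -0.0]
wrist_force: [-2.6, -0.2, 4.8]
finger_gap: 0.334
```

Contact (4.8 N). Opening gently, then retreating.

arm_command(steps="0 0 0 0 0 0; 0 0 0 0 0 0; 0 0 0 0 0 0; 0 0 0.01 0 0 0; 0 0 0.035 0 0 0; 0 0 0.07 0 0 0; 0 0 0.1 0 0 0; 0 0 0.115 0 0 0", fingers=0.55)

```text
time_s: 15.25
eef_pos: [642.2, 65.3, 166.0]
ee_rot: [1.0, -0.028, 0.003, -0.0]
wrist_force: [0.2, -0.4, 0.1]
finger_gap: 0.552
```

arm_command(steps="-0.025 -0.011 0 0 0 0; -0.055 -0.025 0 0 0 0; -0.09 -0.04 0 0 0 0; -0.125 -0.056 0 0 0 0; -0.15 -0.067 0 0 0 0; -0.163 -0.073 0 0 0 0; -0.1677 -0.0748 -0.01 0 0 0; -0.1677 -0.0748 -0.03 0 0 0", fingers=0.85)

```text
time_s: 16.25
eef_pos: [475.5, -9.7, 136.0]
ee_rot: [1.0, -0.028, 0.004, -0.0]
wrist_force: [0.1, 0.0, 0.5]
finger_gap: 0.85
```

Run:
```python
from h import *
a=viewer.get_image("side");s=robot.sense();print(s["eef_pos"],s["wrist_force"],s["time_s"])
cv2.imwrite("pics/s3.png",cv2.resize(a[120:340,140:400],None,fx=2.8,fy=2.6)[:,:,::-1])
```

```text
[473.45534008  -9.14092253 132.9145008 ] [-2.31704095  0.19764266 -1.61649678] 16.3
```

View pics/s3.png

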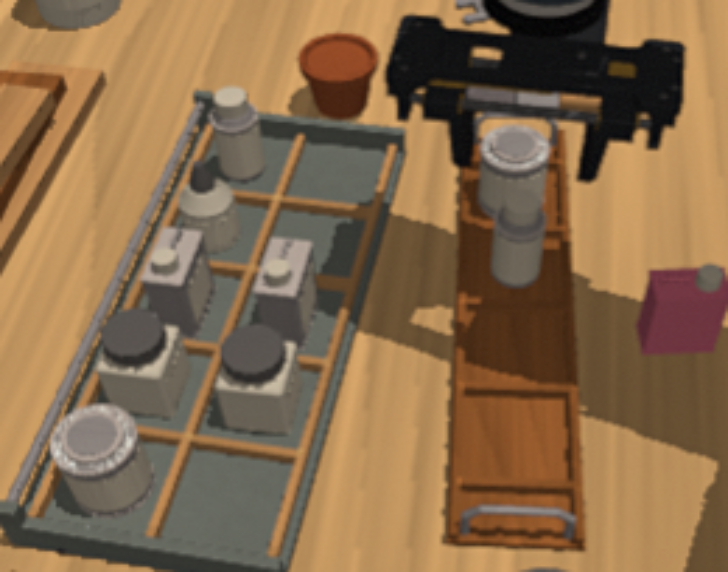

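The jar and the oil tin both stand upright in their compartments (crop 257,380 and 283,290). The can is centred between the fingers, so next I go down on it.

arm_command(steps="0.0005 0 -0.02 0 0 0; 0.0005 0 -0.04 0 0 0; 0.0005 0 -0.06 0 0 0; 0.0005 0 -0.075 0 0 0; 0.0005 0 -0.083 0 0 0; 0.0005 0 -0.088 0 0 0; 0.0005 0 -0.09 0 0 0; 0.0005 0 -0.09 0 0 0")

```text
time_s: 17.3
eef_pos: [474.3, -9.2, 43.2]
ee_rot: [1.0, -0.028, 0.002, -0.001]
wrist_force: [-0.3, 0.0, -0.0]
finger_gap: 0.845
```

arm_command(steps="0 0 0 0 0 0; 0 0 0 0 0 0; 0 0 0 0 0 0; 0 0 0 0 0 0; 0 0 0 0 0 0; 0 0 0 0 0 0; 0 0 0 0 0 0; 0 0 0 0 0 0", fingers=0)

```text
time_s: 18.3
eef_pos: [474.4, -9.2, 43.3]
ee_rot: [1.0, -0.028, 0.002, -0.001]
wrist_force: [-0.3, -0.1, 0.6]
finger_gap: 0.426
```

arm_command(steps="0 0 0.02 0 0 0; 0 0 0.055 0 0 0; 0.01 -0.005 0.09 0 0 0; 0.04 -0.022 0.11 0 0 0; 0.08 -0.045 0.11 0 0 0; 0.115 -0.065 0.11 0 0 0; 0.145 -0.082 0.11 0 0 0; 0.158 -0.089 0.11 0 0 0")

```text
time_s: 19.3
eef_pos: [633.3, -99.3, 152.5]
ee_rot: [1.0, -0.029, 0.002, -0.001]
wrist_force: [-0.8, 0.1, 0.4]
finger_gap: 0.422
```

arm_command(steps="-0.001 0.001 -0.03 0 0 0; -0.001 0.001 -0.06 0 0 0; -0.001 0.001 -0.08 0 0 0; -0.001 0.001 -0.09 0 0 0; -0.001 0.001 -0.098 0 0 0; -0.001 0.001 -0.102 0 0 0; -0.001 0.001 -0.1045 0 0 0; -0.001 0.001 -0.1057 0 0 0")

```text
time_s: 20.3
eef_pos: [632.6, -98.4, 47.3]
ee_rot: [1.0, -0.029, 0.002, -0.0]
wrist_force: [-0.6, -0.0, 5.1]
finger_gap: 0.421
```

arm_command(steps="0 0 0 0 0 0; 0 0 0 0 0 0; 0 0 0 0 0 0; 0 0 0.01 0 0 0; 0 0 0.035 0 0 0; 0 0 0.07 0 0 0; 0 0 0.1 0 0 0; 0 0 0.115 0 0 0", fingers=0.62)

```text
time_s: 21.3
eef_pos: [633.7, -98.7, 165.1]
ee_rot: [1.0, -0.029, 0.004, 0.0]
wrist_force: [0.7, 0.3, 0.5]
finger_gap: 0.619
```

arm_command(steps="-0.025 0.001 0 0 0 0; -0.055 0.003 0 0 0 0; -0.09 0.004 0 0 0 0; -0.12 0.005 0 0 0 0; -0.14 0.0065 0 0 0 0; -0.1497 0.0067 0 0 0 0; -0.1497 0.0067 -0.01 0 0 0; -0.1497 0.0067 -0.03 0 0 0", fingers=1)

```text
time_s: 22.3
eef_pos: [485.3, -92.5, 135.1]
ee_rot: [1.0, -0.029, 0.005, 0.001]
wrist_force: [0.5, 0.8, -0.4]
finger_gap: 0.999
```

Run:
```python
from fit import *
a=viewer.get_image("side")
cv2.imwrite("pics/s4.png",cv2.resize(a[120:340,140:400],None,fx=2.8,fy=2.6)[:,:,::-1])
print(fit("tin","tin_center",8,np.array((484,-92)),cams=("side",),yaw=False))
print(robot.sense()["eef_pos"])
```

```text
{'side': (array([482.8, -92.3]), np.float64(0.092), np.float64(0.049))}
[482.95905489 -91.4814996  132.64296185]
```

View pics/s4.png

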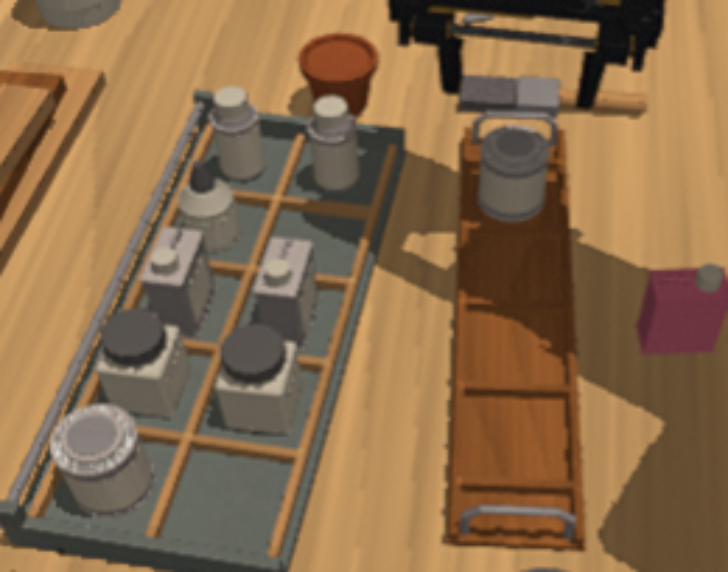

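The aerosol stands upright in the right lane (crop 333,150). The tin fit from the side view agrees with the one from the top.

arm_command(steps="0.0005 -0.0007 -0.02 0 0 0; 0.0005 -0.0007 -0.04 0 0 0; 0.0005 -0.0007 -0.06 0 0 0; 0.0005 -0.0007 -0.075 0 0 0; 0.0005 -0.0007 -0.084 0 0 0; 0.0005 -0.0007 -0.089 0 0 0; 0.0005 -0.0007 -0.0915 0 0 0; 0.0005 -0.0007 -0.0915 0 0 0")

```text
time_s: 23.4
eef_pos: [483.7, -92.3, 41.4]
ee_rot: [1.0, -0.029, 0.002, -0.001]
wrist_force: [0.2, -0.5, 0.1]
finger_gap: 1.001
```

arm_command(steps="0 0 0 0 0 0; 0 0 0 0 0 0; 0 0 0 0 0 0; 0 0 0 0 0 0; 0 0 0 0 0 0; 0 0 0 0 0 0; 0 0 0 0 0 0; 0 0 0 0 0 0", fingers=0)

```text
time_s: 24.4
eef_pos: [483.9, -92.3, 41.5]
ee_rot: [1.0, -0.029, 0.003, -0.001]
wrist_force: [1.0, -0.0, 1.6]
finger_gap: 0.604
```

arm_command(steps="0 0 0.02 0 0 0; 0 0 0.055 0 0 0; 0.005 0.01 0.09 0 0 0; 0.02 0.04 0.11 0 0 0; 0.04 0.08 0.11 0 0 0; 0.06 0.12 0.11 0 0 0; 0.075 0.15 0.11 0 0 0; 0.085 0.165 0.11 0 0 0")

```text
time_s: 25.4
eef_pos: [568.5, 74.2, 150.6]
ee_rot: [1.0, -0.028, 0.002, -0.001]
wrist_force: [-0.4, -1.2, -2.8]
finger_gap: 0.603
```

arm_command(steps="0.01 0.015 0.01 0 0 0; 0.025 0.045 0.015 0 0 0; 0.042 0.08 0.015 0 0 0; 0.058 0.115 0.015 0 0 0; 0.07 0.14 0.015 0 0 0; 0.0795 0.1543 0.015 0 0 0; 0.0795 0.1543 0.015 0 0 0; 0.0795 0.1543 0.005 0 0 0")

```text
time_s: 26.4
eef_pos: [648.2, 227.5, 155.6]
ee_rot: [1.0, -0.028, 0.002, -0.0]
wrist_force: [0.6, 0.9, -3.3]
finger_gap: 0.606
```

arm_command(steps="-0.0005 0.001 -0.03 0 0 0; -0.0005 0.001 -0.06 0 0 0; -0.0005 0.001 -0.08 0 0 0; -0.0005 0.001 -0.095 0 0 0; -0.0005 0.001 -0.103 0 0 0; -0.0005 0.001 -0.107 0 0 0; -0.0005 0.001 -0.1093 0 0 0; -0.0005 0.001 -0.1105 0 0 0")

```text
time_s: 27.4
eef_pos: [648.2, 228.7, 45.7]
ee_rot: [1.0, -0.028, 0.002, -0.001]
wrist_force: [0.3, -0.0, -2.4]
finger_gap: 0.606
```

arm_command(steps="0 0 -0.0003 0 0 0; 0 0 -0.0006 0 0 0; 0 0 -0.0009 0 0 0; 0 0 -0.0009 0 0 0; 0 0 -0.0009 0 0 0; 0 0 -0.0009 0 0 0; 0 0 -0.0009 0 0 0; 0 0 -0.0009 0 0 0")

```text
time_s: 28.4
eef_pos: [648.5, 228.8, 45.6]
ee_rot: [1.0, -0.028, 0.003, -0.001]
wrist_force: [-2.7, -0.7, 6.5]
finger_gap: 0.605
```

arm_command(steps="0 0 0 0 0 0; 0 0 0 0 0 0; 0 0 0 0 0 0; 0 0 0.01 0 0 0; 0 0 0.035 0 0 0; 0 0 0.07 0 0 0; 0 0 0.1 0 0 0; 0 0 0.125 0 0 0", fingers=0.73)

```text
time_s: 29.4
eef_pos: [649.0, 228.9, 173.0]
ee_rot: [1.0, -0.028, 0.004, -0.001]
wrist_force: [-0.7, -0.7, -0.4]
finger_gap: 0.733
```

arm_command(steps="-0.04 0 0.02 0 0 0; -0.09 0.02 0.04 0 0 0; -0.14 0.05 0.06 0 0 0; -0.19 0.09 0.06 0 0 0; -0.24 0.13 0.06 0 0 0; -0.28 0.17 0.06 0 0 0; -0.31 0.21 0.06 0 0 0; -0.34 0.24 0.06 0 0 0")

```text
time_s: 30.4
eef_pos: [307.7, 470.4, 234.1]
ee_rot: [1.0, -0.027, 0.004, -0.002]
wrist_force: [-0.5, 0.0, -0.8]
finger_gap: 0.728
```

Run:
```python
from fit import *
a=viewer.get_image("side");b=viewer.get_image("top")
A=lambda i,s:cv2.resize(i,None,fx=s,fy=s)
cv2.imwrite("pics/s5.png",np.hstack([A(a[130:350,130:310],2.2)[:440],A(b[90:290,125:305],2.2)[:440] if 0 else cv2.resize(b[90:220,125:355],(390,484))])[:,:,::-1])
r=np.array([682.7,63.2]);th=-.056;R=np.array([[np.cos(th),-np.sin(th)],[np.sin(th),np.cos(th)]])
for k,g in dict(tin=(648,229),jar=(645,147),oil=(641,65),aerosol=(633,-98)).items():
    for k2,n,gg in((k,k+"_center",np.array(g)),(k,"old_"+k,np.array(g)+[82,-4.6])):
        o=fit(k2,n,12,gg,yaw=k in("jar","oil"))
        print(n,{c:((R.T@(v[0]-r)).round(1).tolist(),round(v[1]-th,2),v[2]) for c,v in o.items() if c})
print(robot.sense())
```

```text
Traceback (most recent call last):
ValueError: all the input array dimensions except for the concatenation axis must match exactly, but along dimension 0, the array at index 0 has size 440 and the array at index 1 has size 484
```

Run:
```python
from fit import *
a=viewer.get_image("side");b=viewer.get_image("top")
cv2.imwrite("pics/s5.png",np.hstack([cv2.resize(a[130:350,130:310],(390,480)),cv2.resize(b[90:290,125:355],(400,480))])[:,:,::-1])
r=np.array([682.7,63.2]);th=-.056;R=np.array([[np.cos(th),-np.sin(th)],[np.sin(th),np.cos(th)]])
for k,g in dict(tin=(648,229),jar=(645,147),oil=(641,65),aerosol=(633,-98)).items():
    for n,gg in((k+"_center",np.array(g)),("old_"+k,np.array(g)+[82,-4.6])):
        o=fit(k,n,12,gg,yaw=k in("jar","oil"))
        print(n,{c:((R.T@(v[0]-r)).round(1).tolist(),round(v[1]-th,2),v[2]) for c,v in o.items() if c})
print(robot.sense()["time_s"])
```

```text
tin_center {'top+side': ([-43.7, 162.2], np.float64(0.2), np.float64(0.059)), 'top': ([-42.9, 161.6], np.float64(0.1), np.float64(0.047)), 'side': ([-45.0, 163.2], np.float64(0.18), np.float64(0.037))}
old_tin {'side': ([41.9, 164.0], np.float64(0.14), np.float64(0.042))}
jar_center {'top+side': ([-43.7, 82.2], np.float64(0.12), np.float64(0.104)), 'top': ([-42.6, 82.1], np.float64(0.1), np.float64(0.117)), 'side': ([-43.4, 82.4], np.float64(0.11), np.float64(0.088))}
old_jar {'top+side': ([42.3, 81.3], np.float64(0.18), np.float64(0.119)), 'top': ([42.2, 81.1], np.float64(0.14), np.float64(0.105)), 'side': ([40.2, 84.2], np.float64(0.27), np.float64(0.112))}
oil_center {'top+side': ([-42.7, 0.3], np.float64(0.04), np.float64(0.086)), 'top': ([-42.1, 0.5], np.float64(0.02), np.float64(0.053)), 'side': ([-42.5, -1.4], np.float64(0.05), np.float64(0.107))}
old_oil {'top+side': ([39.5, 2.9], np.float64(0.03), np.float64(0.09)), 'top': ([40.6, 3.6], np.float64(-0.01), np.float64(0.059)), 'side': ([39.3, 2.1], np.float64(0.06), np.float64(0.096))}
aerosol_center {'top+side': ([-42.0, -165.2], np.float64(0.19), np.float64(0.094)), 'top': ([-41.3, -165.0], np.float64(0.13), np.float64(0.086)), 'side': ([-42.1, -165.4], np.float64(0.09), np.float64(0.09))}
old_aerosol {'top+side': ([41.7, -163.4], np.float64(-0.04), np.float64(0.113)), 'top': ([42.5, -163.6], np.float64(0.17), np.float64(0.072)), 'side': ([41.0, -163.5], np.float64(0.15), np.float64(0.14))}
31.4
```

View pics/s5.png

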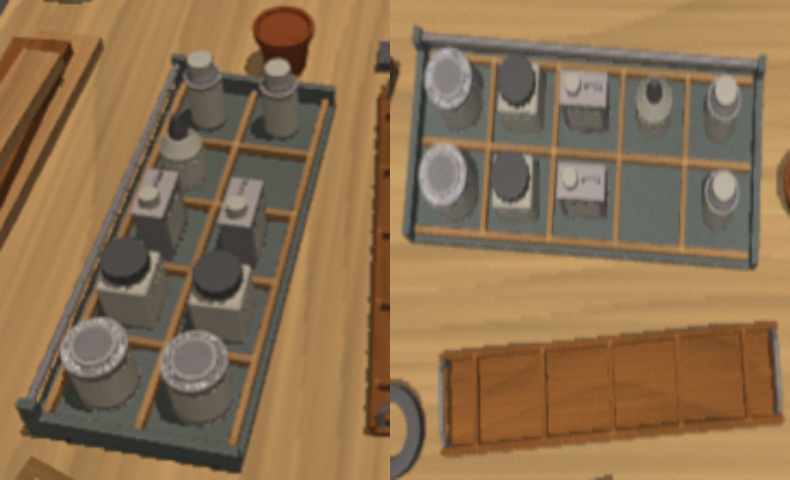

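All four stand upright in front of their twins. The tray is empty, and so is the compartment in front of the glue bottle (right half, 650,205).

```bash
python3 -c "
from station import robot
print(robot.hand_in())"
```

```text
the job is handed in; nothing more can be done
None
```

The four containers are now in the front row of the rack, each upright and straight in front of its own kind: tin, jar, oil tin, an empty compartment in front of the glue bottle, then the spray can. I handed the job in at about 31 s of the 112 s allowed.

- **Placing:** Each container was lowered until the wrist felt floor contact (about 5–13 N), then released before the arm moved away.
- **Position:** In the last pictures, all four fitted to within about 4 mm of their compartment centres. The back row still stands in its compartments, with old twins and glue bottle upright, and the tray is empty. I did not touch the pink look-alike.
- **Disagreements:**
    - The networks missed the new jar once mid-job and the old tin once in the last top view. Both were confirmed by eye.
    - The fitted turn of the old jar wandered by about 0.1–0.2 rad between fits. I put this down to fitting noise, because nothing touched it.

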